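Fit the filter glass in a flow cell and lock its retaining ring

ROBOT

A 6-joint arm with a two-finger parallel gripper is mounted at the origin on a cart in front of the work surface, level with it; the furniture and walls round the work are solid. World frame = base frame: x ahead of the robot, y to its left, z up, the work surface at z = 0. Lengths are in m, angles in rad, forces in N, time in s.
With the tool pointing down it reaches from about 0.375 to 0.9 m from the base axis. Payload 3.1 kg.
Tool frame: the origin (TCP) lies midway between the tips of the shut fingers; the grasp point (between the pads) lies robot.grip_depth behind it (robot.grip_depth is the distance from the TCP to the grasp point, in m); z points along the fingers, y is the line along which they close (so a half turn about z gives the same grasp; the last joint's range is limited). The gripper opens to 87 mm and grips with 3 to 60 N. Pads are 19 mm wide; open, the fingers measure 117 mm over their backs; the gripper's body (75 mm by 190 mm) begins 51 mm behind the grasp point.
Start: joints at [-1.323, 0.527, 1.433, -0, 1.181, -0.178], TCP at [0.258, -0.569, 0.223] pointing down, gripper open.
Joint ranges: [-3.08, 3.08], [-0.75, 2.2], [0.22, 2.44], [-1.43, 4.57], [0, 2.65], [-2.85, 2.85]. Speed limits (rad/s): [2.79, 2.79, 3.14, 3.14, 3.14, 3.14].

INTERFACE

Orientations are given as a unit quaternion [x, y, z, w].
In Python, from rig import robot gives the robot as it stands.
- The arm moves only by the tool nudge_tcp, called after "Emit:" by a JSON object that holds its "op" and its "data". Schema: {"type":"object","properties":{"rows":{"type":"array","items":{"type":"object","properties":{"d":{"type":"array","items":{"type":"number"},"minItems":3,"maxItems":3},"twist":{"type":"number"}},"additionalProperties":false},"minItems":1,"maxItems":20},"aperture":{"type":"number"},"squeeze":{"type":"number"},"only":{"type":"string"},"quiet":{"type":"boolean"},"lines":{"type":"string"}},"required":["rows"],"additionalProperties":false}. rows is a list of rows, 1 to 20 of them, each an object with the fields d (a list: dx, dy, dz in m), twist (a turn about the tool's z in rad); a field left out counts as zero; each row shifts and turns the commanded pose from where the row before left it, along the tool's axes as they then stand; what a row does not reach is not made up. A row lasts 1/12 s, in which the tool goes at most 0.0417 m and 0.125 rad, less where a joint would pass 70% of its speed; a pose out of reach is approached as far as the arm can. aperture is the finger opening in m, set as the call begins (left out keeps the last). The fingers move at their own pace and stop on an object; squeeze is the grip in N (left out, the last holds). Time passes only in rows, so rows that do not move let the fingers close. The tool returns the time, the measured TCP pose, the force, the opening and the grip force at its end. only (a regular expression) keeps the lines of the reply that match it, lines (a string "A,B") keeps lines A to B, and quiet returns only ok. Input that does not fit is refused with a message, and nothing moves.
- robot.get_obs(): the state, without advancing time (a new reading comes with each control period).
- robot.camera(name): name is "scene" or "top"; returns a dict with "img" (400x640x3 uint8, red, green, blue), "fx", "fy", "cx", "cy" (pixels), "xyz" and "attitude" of the camera in the world. Camera axes: x right, y down, z forward; pixel columns grow to the right and rows downward; lengths in m; the calibration is good to about 2 mm. A picture is of the moment at which its call begins. There is no depth.
- robot.hand_in(): hands the job in; it is judged then, once.
The state is a dict: "time": time; "q": joint angles; "joint_velocities": joint speeds; "joint_torque": joint torques, N m; "position": TCP position; "tool_rot": TCP orientation; "ft_force": force on the tool from outside, world axes, zero at the start; "moment": the same for the moment, N m; "grip_width": finger opening in m; "grip_force": force on a finger pad.
Only numpy, scipy, OpenCV 4.12 (cv2) and the standard library are available. Lean on these libraries where they do the work, as an engineer would, in place of code of your own. Each camera call takes 0.05 s, during which the arm holds its last target. There are 200 camera calls.

TASK

Fit the amber filter glass to the flow cell: lower it into the mouth of the cell until it lies flat on the orange gasket (do not drop it in from a height). Then put the black retaining ring over it and screw the ring down clockwise until it is snug and clamps the glass on its gasket. Leave the fittings box, wash bottle, beaker and tape where they are.

Things in the scene. Friction and masses are not known exactly. Their poses are not given: they have to be found in the camera images.
- cell: Flow cell, fixed on a teal mat: dark flange (132 mm across, 10 mm high), dark drum (112 mm across, top 32 mm up) and bright neck (74 mm across, top 52 mm up) with a bore 63.5 mm wide, chamfered, open upward. Brass hose barbs stick out along its own +x and -x to 86 mm from the axis. Origin: centre of its underside, z up; the mat is 2 mm thick.
- cell_mouth (a point): Centre of the mouth of the bore: on the cell's axis at the neck's top, 52 mm above the cell's origin.
- entry_mark (a point): White mark on the drum in the cell's -x direction, 52 mm from the axis: a gap in the neck's thread. Three ridges round the neck (38 to 50 mm up, out to 41.4 mm from the axis) leave three equal gaps, middles at the cell's directions 180 (this one), +60 and -60 deg. The ring goes on when one of its marks stands within 10 deg of this mark.
- lock_mark (a point): Red mark on the drum, 52 mm from the axis, 72.5 deg clockwise (seen from above) of the white mark: where the ring's mark stands when the ring is screwed home.
- gasket (a joint): How far the sprung orange gasket in the bore is pressed down (m): 0 at rest, its top then 46 mm above the cell's origin (6 mm below the neck's top); the weights of glass and ring hardly move it. It pushes up with 3 N at first and 4 N more per mm; limit 3 mm. The ring screwed home presses it down 1.8 mm.
- glass_disc: Amber filter glass, a plain disc 60 mm across and 16 mm thick, about 0.11 kg, lying flat on the mat. Origin: centre of its underside, z up. On the gasket it stands 10 mm out of the neck, so grip only its upper 9 mm by the rim.
- ring: Black retaining ring, 0.18 kg, right way up on the mat: skirt 94 mm across (86 inside), closed at 21 to 25 mm height by a plate with a 48 mm hole, then a knurled collar 62 mm across and 20 mm high; 45.3 mm high in all. Three lugs at the skirt's lower edge (20 mm wide, 1 to 4 mm up) reach in to 38.2 mm from the axis at its own directions 180, +60 and -60 deg. Origin: centre of its underside, z up.
- ring_mark (a point): White mark on the ring's plate in the ring's -x direction, 39 mm from the axis; all three lugs have such a mark above them, any may be used. Put on at the white mark the ring rests on the glass, underside 40.7 mm above the cell's origin. Turned clockwise from above it is drawn down 1.8 mm in the first 60 deg and meets a stop at 72.5 deg; it takes under 1 N m; it stays where let go.
- ring_grip (a point): On the ring's axis, 35.3 mm above its underside, at mid-height of the round knurled collar, which can be gripped from above in any direction.
- fittings_box: Dark divided box of small fluidic fittings, 90 x 130 x 32 mm, behind the mat. A bystander. Origin: centre of its underside.
- wash_bottle: White squeeze wash bottle with a bent spout, 190 mm high, behind the mat. A bystander. Origin: on its underside.
- beaker: Glass beaker, 70 mm across and 91 mm high, behind the mat to the right. A bystander. Origin: centre of its underside.
- ptfe_tape: White roll of tape lying flat, 52 mm across and 13 mm high, right of the mat. A bystander. Origin: centre of its underside.

How it is judged:
On the way, in this order (a step that is already met when the one before it is completed fails the run):
1. the gripper, still holding the glass, has brought it over the mouth of the cell with its underside no more than 12 mm above the gasket (z of glass_disc in the frame of cell below 0.058 m and horizontal distance between glass_disc and cell below 0.008 m and contact force between the fingers and glass_disc above 0.3 N), for 0.1 s.
2. the glass lies flat on the gasket, released (z of glass_disc in the frame of cell below 0.0475 m and horizontal distance between glass_disc and cell below 0.003 m and angle between glass_disc's own z axis and vertical below 0.06 rad and contact force between the fingers and glass_disc below 0.1 N), for 0.2 s.
At the end, for the whole second after the job is handed in: The ring is level, at rest and on the cell's axis (4 mm), drawn down so that its underside is less than 39.4 mm above the cell's origin; the glass lies flat and centred (3 mm) beneath it, and the gasket is pressed down by more than 1.4 mm (value of joint gasket above 0.0014 m and z of ring in the frame of cell between 0.036 and 0.0394 m and horizontal distance between ring and cell below 0.004 m and angle between ring's own z axis and vertical below 0.05 rad and horizontal distance between glass_disc and cell below 0.003 m and angle between glass_disc's own z axis and vertical below 0.06 rad and z of glass_disc in the frame of cell below 0.045 m and linear speed of ring below 0.01 m/s); the robot touches nothing.
It fails at once if the fittings box is pushed more than 30 mm from its place or tipped (distance of fittings_box from where it was at the start of the episode above 0.03 m or angle between fittings_box's own z axis and vertical above 0.4 rad).
It fails at once if the wash bottle is pushed more than 30 mm from its place or tipped (distance of wash_bottle from where it was at the start of the episode above 0.03 m or angle between wash_bottle's own z axis and vertical above 0.4 rad).
It fails at once if the beaker is pushed more than 30 mm from its place or tipped (distance of beaker from where it was at the start of the episode above 0.03 m or angle between beaker's own z axis and vertical above 0.4 rad).
It fails at once if the tape is pushed more than 30 mm from its place or tipped (distance of ptfe_tape from where it was at the start of the episode above 0.03 m or angle between ptfe_tape's own z axis and vertical above 0.4 rad).
It also fails if it takes over 58 s, if anything falls off the work surface, if the arm or the gripper's body presses on something with over 40 N, if the wrist force passes 120 N, or if a joint passes its speed limit or range.

## Working session

There is one attempt and no reset: what is moved stays moved. The work goes in short steps, Python scripts to look and compute and a tool call to move; the robot and the scene stay as the last step left them, time stands still between calls to the robot, and variables do not carry over. Pictures are saved under pics/ and viewed, at most 10 in all, crops included, and the job is handed in when it is done.

```bash
ls; mkdir -p pics
```

Run:
```python
from rig import robot
import cv2,numpy as np
o=robot.get_obs();print(o, robot.grip_depth)
for n in("top","scene"):
    c=robot.camera(n);cv2.imwrite(f"pics/{n}0.png",c["img"][:,:,::-1]);np.savez(f"{n}0.npz",**c)
    print({k:v for k,v in c.items() if k!="img"})
```

```text
pics
rig.py
{'time': 0.0, 'q': array([-1.32349309e+00,  5.28483620e-01,  1.43392737e+00, -1.95487431e-05,
        1.18139620e+00, -1.78474568e-01]), 'joint_velocities': array([ 0.00094614,  0.00090844, -0.00039979,  0.00207847,  0.00089043,
       -0.0001389 ]), 'joint_torque': array([ 4.93865718e-04, -4.40040386e+01, -1.76590168e+01,  6.33427408e-02,
        5.81970939e-02, -1.71301176e-04]), 'position': array([ 0.25799306, -0.56844374,  0.22155295]), 'tool_rot': array([ 9.77423228e-01,  2.11287971e-01, -4.71314777e-05, -1.10629960e-03]), 'ft_force': array([ 0.87144062, -0.4279442 , -0.24733716]), 'moment': array([-0.02053875,  0.01668032, -0.03488341]), 'grip_force': 0.0, 'grip_width': 0.08684462341800665} 0.0187
{'fx': 383.8576954456365, 'fy': 383.8576954456365, 'cx': 314.6420955495729, 'cy': 204.64842240540992, 'xyz': array([ 0.49861093, -0.0361115 ,  1.0340467 ]), 'attitude': array([ 0.71437963, -0.69699437,  0.05592714, -0.02706927])}
{'fx': 433.8791731870664, 'fy': 433.8791731870664, 'cx': 332.59113414420653, 'cy': 202.4326823574928, 'xyz': array([-0.08700259,  0.40643581,  1.09068287]), 'attitude': array([-0.44491226,  0.83193757, -0.29126642,  0.15841978])}
```

View pics/top0.png

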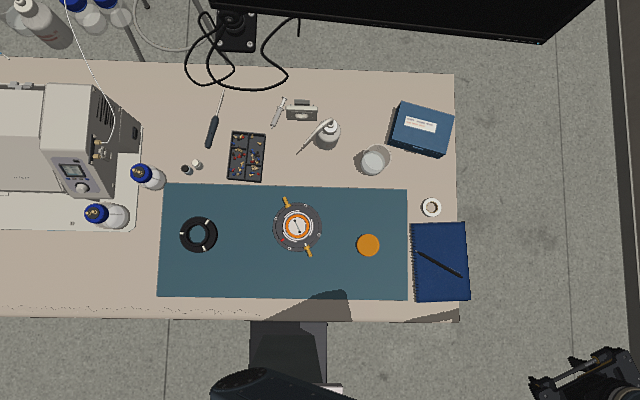

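View pics/scene0.png

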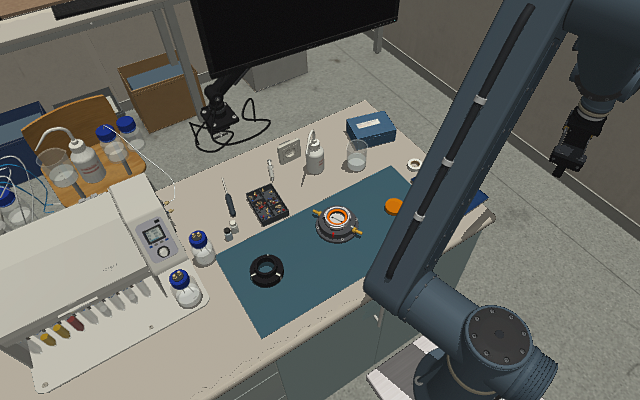

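The top view shows the cell at about (298,228), the glass at (368,245) and the ring at (198,235). Next I'll measure them and look at crops of the cell and ring.

Create h.py:
```python
import numpy as np,cv2
from scipy.spatial.transform import Rotation as R
def load(n):
    return dict(np.load(n))
def cast(c,uv,z):
    uv=np.atleast_2d(np.asarray(uv,float))
    d=np.c_[(uv[:,0]-c["cx"])/c["fx"],(uv[:,1]-c["cy"])/c["fy"],np.ones(len(uv))]
    d=R.from_quat(c["attitude"]).apply(d)
    return c["xyz"]+d*((z-c["xyz"][2])/d[:,2])[:,None]
def proj(c,p):
    p=R.from_quat(c["attitude"]).inv().apply(np.atleast_2d(p)-c["xyz"])
    return np.c_[c["fx"]*p[:,0]/p[:,2]+c["cx"],c["fy"]*p[:,1]/p[:,2]+c["cy"]]
def blobs(m,amin=8):
    n,l,s,ce=cv2.connectedComponentsWithStats(m.astype(np.uint8))
    return [(s[i,4],ce[i],l==i) for i in range(1,n) if s[i,4]>=amin]
def hsv(c): return cv2.cvtColor(c["img"],cv2.COLOR_RGB2HSV).astype(int)
```

Run:
```python
from h import *
for n in("top","scene"):
    c=load(n+"0.npz");H=hsv(c)
    o=(H[...,0]>8)&(H[...,0]<24)&(H[...,1]>170)&(H[...,2]>120)
    for a,ce,m in blobs(o,6):
        if a<2000: print(n,"orange",a,ce.round(1),cast(c,ce,.018)[0].round(4),cast(c,ce,.048)[0].round(4),H[m].mean(0).round())
    k=(H[...,2]<45)
    for a,ce,m in blobs(k,100):
        if 150<ce[0]<300 and 200<ce[1]<300: print(n,"black",a,ce.round(1),cast(c,ce,.025)[0].round(4))
a=load("top0.npz")["img"];b=load("scene0.npz")["img"]
f=lambda i,x,y:cv2.resize(i[y-30:y+30,x-40:x+40],(400,300),interpolation=cv2.INTER_CUBIC)
cv2.imwrite("pics/crop0.png",np.vstack([np.hstack([f(a,298,228),f(a,198,235)]),np.hstack([f(b,337,222),f(b,267,270)])])[:,:,::-1])
```

```text
top orange 34 [285.9 202. ] [6.242e-01 3.000e-04 1.800e-02] [ 0.6205 -0.0008  0.048 ] [ 19. 176. 189.]
top orange 157 [297.  225.5] [ 0.5622 -0.0308  0.018 ] [ 0.5604 -0.031   0.048 ] [ 14. 225. 213.]
top orange 389 [367.6 244.7] [ 0.5161 -0.2192  0.018 ] [ 0.5156 -0.2138  0.048 ] [ 17. 210. 192.]
top orange 34 [308.  250.1] [ 0.4982 -0.0616  0.018 ] [ 0.4982 -0.0609  0.048 ] [ 19. 177. 188.]
top black 778 [198.7 234.4] [0.5325 0.2228 0.025 ]
scene orange 36 [ 75.  101.9] [1.6118 0.4911 0.018 ] [1.5643 0.4887 0.048 ] [ 17. 180. 182.]
scene orange 21 [ 50.3 111.8] [1.603  0.5844 0.018 ] [1.5557 0.5794 0.048 ] [ 17. 179. 183.]
scene orange 9 [ 26. 126.] [1.5673 0.6769 0.018 ] [1.521  0.6693 0.048 ] [ 17. 175. 193.]
scene orange 6 [130.3 175.8] [1.1031 0.4323 0.018 ] [1.0698 0.4315 0.048 ] [ 17. 175. 143.]
scene orange 191 [393.1 204.8] [ 0.5174 -0.2192  0.018 ] [ 0.5005 -0.2017  0.048 ] [ 16. 243. 201.]
scene orange 96 [336.8 215.4] [ 0.5817 -0.0484  0.018 ] [ 0.563  -0.0357  0.048 ] [ 13. 242. 220.]
scene orange 19 [316.6 211.9] [ 0.628  -0.0039  0.018 ] [0.608  0.0076 0.048 ] [ 21. 195. 190.]
scene orange 29 [356.1 230.3] [ 0.5027 -0.0651  0.018 ] [ 0.4862 -0.052   0.048 ] [ 21. 191. 187.]
scene orange 37 [ 56.4 327.2] [0.685  0.7552 0.018 ] [0.6634 0.7454 0.048 ] [ 22. 200. 161.]
scene orange 33 [ 43.8 336.4] [0.6772 0.7874 0.018 ] [0.6559 0.7768 0.048 ] [ 22. 206. 160.]
scene black 359 [270.8 206.9] [0.7197 0.1074 0.025 ]
scene black 717 [266.5 271.3] [0.5246 0.2272 0.025 ]
```

View pics/crop0.png

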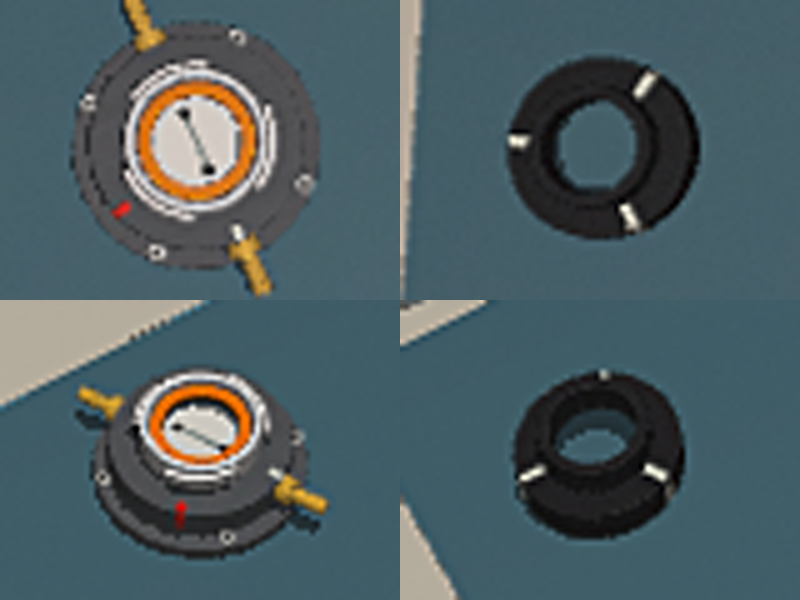

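The crops show the cell's white mark at top-view px (305.6,244.6) and its red mark at (282.4,240). The ring's marks are at (207,221.6), (182,233) and (204,248).

Add to h.py:
```python
def rel(o,target):  # tool-frame delta to world TCP target
    return R.from_quat(o["tool_rot"]).inv().apply(np.array(target)-o["position"])
def yaw(o):
    v=R.from_quat(o["tool_rot"]).apply([1,0,0]); return np.degrees(np.arctan2(v[1],v[0]))
```

Run:
```python
from h import *
from rig import robot
c=load("top0.npz");H=hsv(c);img=c["img"].astype(int)
def ang(p,o): return np.degrees(np.arctan2(p[1]-o[1],p[0]-o[0])).round(1)
def win(m,x,y,r=25):
    w=np.zeros(m.shape,bool);w[y-r:y+r,x-r:x+r]=1;return m&w
o=(H[...,0]>8)&(H[...,0]<24)&(H[...,1]>170)&(H[...,2]>120)
def fit(m,z):
    k=cv2.findContours(m.astype(np.uint8),cv2.RETR_EXTERNAL,cv2.CHAIN_APPROX_NONE)[0];k=max(k,key=len)
    e=cv2.fitEllipse(k);return e,cast(c,e[0],z)[0].round(4)
for a,ce,m in blobs(o,100): print(fit(m,.048 if ce[0]<330 else .010))
bright=win((H[...,2]>150)|o,298,228,18)  # neck
k=win(H[...,2]<60,198,235,28); bb=max(blobs(k,100),key=lambda b:b[0]);
sk=bb[2]|win((H[...,2]>170)&(H[...,1]<60),198,235,24)
sk=cv2.morphologyEx(sk.astype(np.uint8),cv2.MORPH_CLOSE,np.ones((3,3)))
print("ring",fit(sk,.0125),fit(sk,.025))
# collar hole: centre at z .045
cell=np.array([.5604,-.031]);ro=fit(sk,.014)[1]
print("hole",[ (a,cast(c,ce,.045)[0].round(4)) for a,ce,m in blobs(win(H[...,2]>=60,198,235,8)) ])
for nm,cen,z,xy,R_ in(("cell",cell,.034,(298,228),24),("ring",ro,.027,(198,235),20)):
    for a,ce,m in blobs(win((H[...,2]>150)&(H[...,1]<70),*xy,R_),3):
        p=cast(c,ce,z)[0];print(nm,a,ce.round(1),p.round(4),ang(p,cen),np.linalg.norm(p[:2]-cen[:2]).round(4))
red=win((img[...,0]>140)&(img[...,1]<90),298,228)
for a,ce,m in blobs(red,2): p=cast(c,ce,.034)[0];print("red",p,ang(p,cell))
ob=robot.get_obs();print(rel(ob,[.5161,-.2200,.07]),yaw(ob))
```

```text
(((296.9455871582031, 225.7232208251953), (22.416152954101562, 22.737279891967773), 168.8597869873047), array([ 0.5598, -0.0309,  0.048 ]))
(((367.61663818359375, 244.64862060546875), (21.20998191833496, 21.54098892211914), 118.42623901367188), array([ 0.5163, -0.2206,  0.01  ]))
ring (((198.30506896972656, 234.33917236328125), (35.34967041015625, 37.29008865356445), 81.44637298583984), array([0.533 , 0.2272, 0.0125])) (((198.30506896972656, 234.33917236328125), (35.34967041015625, 37.29008865356445), 81.44637298583984), array([0.5326, 0.224 , 0.025 ]))
hole [(np.int32(212), array([0.532 , 0.2216, 0.045 ]))]
cell 4 [305.2 204.8] [ 0.6162 -0.0511  0.034 ] -19.8 0.0593
cell 183 [296.2 225.7] [ 0.5606 -0.0288  0.034 ] 84.0 0.0022
cell 5 [275.2 218. ] [0.5794 0.0263 0.034 ] 71.6 0.0603
cell 223 [296.5 225.7] [ 0.5608 -0.0296  0.034 ] 74.0 0.0015
cell 3 [318.  233.3] [ 0.5422 -0.0861  0.034 ] -108.2 0.058
cell 5 [305.4 244.2] [ 0.5133 -0.054   0.034 ] -153.9 0.0524
cell 6 [289.  248.2] [ 0.5022 -0.0119  0.034 ] 161.9 0.0613
ring 9 [206.3 221.6] [0.5661 0.2047 0.027 ] -33.6 0.0399
ring 6 [181.  232.5] [0.5362 0.2679 0.027 ] 85.4 0.0412
ring 6 [203.2 247.3] [0.4994 0.2091 0.027 ] -152.2 0.0379
red [ 0.58322913 -0.02122382  0.034     ] 23.2
red [0.52451519 0.00597565 0.034     ] 134.1
[ 0.37893915 -0.21052602  0.15221055] 24.394738265999614
```

Emit:
{"op": "nudge_tcp", "data": {"rows": [{"d": [0.027,-0.015,0.008]},{"d": [0.027,-0.015,0.008]},{"d": [0.027,-0.015,0.008]},{"d": [0.027,-0.015,0.008]},{"d": [0.027,-0.015,0.008]},{"d": [0.027,-0.015,0.008]},{"d": [0.027,-0.015,0.008]},{"d": [0.027,-0.015,0.008]},{"d": [0.027,-0.015,0.008]},{"d": [0.027,-0.015,0.008]},{"d": [0.027,-0.015,0.008]},{"d": [0.027,-0.015,0.008]},{"d": [0.027,-0.015,0.008]},{"d": [0.027,-0.015,0.008]},{},{}], "aperture": 0.08}}

```text
time: 1.43
position: [0.5158, -0.22, 0.1097]
tool_rot: [0.977, 0.213, -0.001, -0.001]
ft_force: [-0.4, -0.2, 0.2]
grip_width: 0.0799
grip_force: 0.0
```

Run:
```python
from h import *
from rig import robot
o=robot.get_obs();print(rel(o,[.5163,-.2203,.0095]),yaw(o),o["q"].round(2))
```

```text
[0.00043588 0.00064845 0.10020242] 24.5997525420793 [-0.6   0.6   1.69 -0.    0.85  0.54]
```

Emit:
{"op": "nudge_tcp", "data": {"rows": [{"d": [0,0.001,0.03]},{"d": [0,0,0.03]},{"d": [0,0,0.02]},{"d": [0,0,0.012]},{"d": [0,0,0.008]},{},{},{}]}}

```text
time: 2.1
position: [0.5168, -0.2235, 0.0117]
tool_rot: [0.977, 0.211, 0.001, 0.001]
ft_force: [-0.9, -0.8, -0.5]
grip_width: 0.0802
grip_force: 0.0
```

Emit:
{"op": "nudge_tcp", "data": {"rows": [{},{},{},{},{},{},{},{}], "aperture": 0.055, "squeeze": 5}}

```text
time: 2.77
position: [0.5159, -0.2223, 0.0109]
tool_rot: [0.977, 0.211, -0.0, -0.0]
ft_force: [-1.3, 2.3, 4.8]
grip_width: 0.0593
grip_force: 5.0
```

Emit:
{"op": "nudge_tcp", "data": {"rows": [{},{},{},{},{"twist": -0.12},{"twist": -0.12},{"twist": -0.12},{"twist": -0.12},{"twist": -0.12},{"twist": -0.12},{"twist": -0.12},{"twist": -0.12},{"twist": -0.12},{"twist": -0.12},{"twist": -0.12},{"twist": -0.12},{"twist": -0.13},{},{}], "aperture": 0.08}}

```text
time: 4.35
position: [0.5161, -0.2228, 0.0104]
tool_rot: [0.546, 0.838, 0.0, 0.0]
ft_force: [0.1, -0.2, 0.3]
grip_width: 0.0801
grip_force: 0.0
```

Emit:
{"op": "nudge_tcp", "data": {"rows": [{"d": [0,0,0.001]},{},{},{},{},{},{},{},{}], "aperture": 0.055, "squeeze": 15}}

```text
time: 5.1
position: [0.5161, -0.2227, 0.0095]
tool_rot: [0.544, 0.839, 0.0, -0.0]
ft_force: [-0.3, -0.2, -0.8]
grip_width: 0.0594
grip_force: 15.0
```

Run:
```python
from h import *
from rig import robot
for i in range(4):
    o=robot.get_obs();print(o["position"].round(4),yaw(o).round(2),o["ft_force"].round(1),o["q"].round(4))
```

```text
[ 0.5161 -0.2227  0.0095] 114.06 [-0.3 -0.2 -0.8] [-0.6062  0.7678  1.7332  0.      0.6406 -1.026 ]
[ 0.5161 -0.2227  0.0095] 114.06 [-0.3 -0.2 -0.8] [-0.6062  0.7678  1.7332  0.      0.6406 -1.026 ]
[ 0.5161 -0.2227  0.0095] 114.06 [-0.3 -0.2 -0.8] [-0.6062  0.7678  1.7332  0.      0.6406 -1.026 ]
[ 0.5161 -0.2227  0.0095] 114.06 [-0.3 -0.2 -0.8] [-0.6062  0.7678  1.7332  0.      0.6406 -1.026 ]
```

Emit:
{"op": "nudge_tcp", "data": {"rows": [{"d": [0,0,-0.01]},{"d": [0,0,-0.025]},{"d": [0,0,-0.03]},{"d": [0.01,0.008,-0.025]},{"d": [0.02,0.015,-0.01]},{"d": [0.025,0.019,0]},{"d": [0.025,0.019,0]},{"d": [0.025,0.019,0]},{"d": [0.025,0.019,0]},{"d": [0.017,0.012,0]},{"d": [0.01,0.007,0]},{},{},{},{}]}}

```text
time: 6.35
position: [0.5597, -0.0327, 0.1096]
tool_rot: [0.545, 0.839, -0.0, 0.0]
ft_force: [0.2, 0.2, -1.1]
grip_width: 0.059
grip_force: 15.0
```

Run:
```python
from h import *
from rig import robot
o=robot.get_obs();print(o["position"],yaw(o),rel(o,[.56,-.031,.1]))
pics=[]
for n in("top","scene"):
    c=robot.camera(n);np.savez(n+"1.npz",**c);i=c["img"];x,y=proj(c,[.56,-.031,.08])[0].astype(int)
    pics.append(cv2.resize(i[y-45:y+45,x-60:x+60],(400,300),interpolation=cv2.INTER_CUBIC))
    H=hsv(c);m=(H[...,0]>8)&(H[...,0]<24)&(H[...,1]>170)&(H[...,2]>90)
    print(n,x,y,[(a,ce.round(1)) for a,ce,_ in blobs(m,10) if np.hypot(*(ce-[x,y]))<45], proj(c,o["position"]+[0,0,.0005]))
cv2.imwrite("pics/crop1.png",np.hstack(pics)[:,:,::-1])
```

```text
[ 0.55974638 -0.032692    0.10960465] 113.96642593480269 [0.00144651 0.0009205  0.009604  ]
top 296 224 [] [[297.59592502 224.16740945]]
scene 336 210 [] [[336.63525722 203.67317901]]
```

View pics/crop1.png

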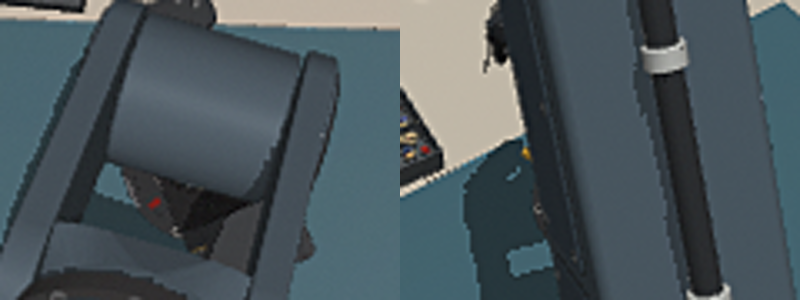

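The arm hides the mouth from both cameras, so I'll lower the glass and use the force reading as a guide.

Emit:
{"op": "nudge_tcp", "data": {"rows": [{"d": [0.0018,0.0011,0.01]},{"d": [0,0,0.015]},{"d": [0,0,0.015]},{"d": [0,0,0.005]},{},{},{}]}}

```text
time: 7.03
position: [0.5606, -0.0294, 0.0649]
tool_rot: [0.544, 0.839, 0.0, 0.0]
ft_force: [0.0, 0.2, -1.0]
grip_width: 0.0596
grip_force: 15.0
```

Emit:
{"op": "nudge_tcp", "data": {"rows": [{"d": [0,0,0.001]},{"d": [0,0,0.001]},{"d": [0,0,0.001]},{},{}]}}

```text
time: 7.45
position: [0.5601, -0.0291, 0.0617]
tool_rot: [0.544, 0.839, 0.0, 0.0]
ft_force: [-0.5, -0.1, -0.8]
grip_width: 0.0591
grip_force: 15.0
```

Emit:
{"op": "nudge_tcp", "data": {"rows": [{"d": [0,0,0.001]},{"d": [0,0,0.001]},{},{}]}}

```text
time: 7.78
position: [0.5603, -0.0293, 0.0598]
tool_rot: [0.544, 0.839, 0.0, 0.0]
ft_force: [-0.7, -0.3, 2.2]
grip_width: 0.0592
grip_force: 15.0
```

Emit:
{"op": "nudge_tcp", "data": {"rows": [{"d": [-0.0005,-0.0003,0]},{"d": [-0.0005,-0.0003,0]},{},{}]}}

```text
time: 8.12
position: [0.5598, -0.0302, 0.0593]
tool_rot: [0.544, 0.839, -0.0, -0.0]
ft_force: [0.3, -0.4, -1.1]
grip_width: 0.0595
grip_force: 15.0
```

Emit:
{"op": "nudge_tcp", "data": {"rows": [{"d": [0,0,0.001]},{},{}]}}

```text
time: 8.37
position: [0.5598, -0.0302, 0.0584]
tool_rot: [0.544, 0.839, -0.0, -0.0]
ft_force: [1.0, -0.4, -1.0]
grip_width: 0.0592
grip_force: 15.0
```

Emit:
{"op": "nudge_tcp", "data": {"rows": [{"d": [0,0,0.0007]},{"d": [0,0,0.0007]},{},{}]}}

```text
time: 8.7
position: [0.5599, -0.0303, 0.0571]
tool_rot: [0.544, 0.839, -0.0, -0.0]
ft_force: [-0.3, 0.4, -0.9]
grip_width: 0.0596
grip_force: 15.0
```

Emit:
{"op": "nudge_tcp", "data": {"rows": [{"d": [0,0,0.0007]},{"d": [0,0,0.0005]},{},{}]}}

```text
time: 9.03
position: [0.5599, -0.0303, 0.0559]
tool_rot: [0.544, 0.839, -0.0, -0.0]
ft_force: [-0.5, 0.4, -1.6]
grip_width: 0.0595
grip_force: 15.0
```

Emit:
{"op": "nudge_tcp", "data": {"rows": [{"d": [0,0,0.0005]},{},{}]}}

```text
time: 9.28
position: [0.56, -0.0303, 0.0555]
tool_rot: [0.544, 0.839, 0.0, 0.0]
ft_force: [0.3, 0.3, 0.3]
grip_width: 0.0593
grip_force: 15.0
```

Emit:
{"op": "nudge_tcp", "data": {"rows": [{},{},{},{},{"d": [0,0,-0.005]},{"d": [0,0,-0.015]},{"d": [0,0,-0.03]},{"d": [0,0,-0.03]},{}], "aperture": 0.07}}

```text
time: 10.03
position: [0.5637, -0.0311, 0.141]
tool_rot: [0.544, 0.839, 0.002, 0.005]
ft_force: [0.8, -0.5, 1.2]
grip_width: 0.0699
grip_force: 0.0
```

Run:
```python
from h import *
from rig import robot
o=robot.get_obs();print(o["position"],yaw(o),rel(o,[.5335,.2262,.12]),o["q"].round(2))
```

```text
[ 0.56373529 -0.03107596  0.14097904] 114.0776175415462 [0.24736375 0.07718752 0.01996177] [-0.25  0.55  1.67  0.    0.91 -0.67]
```

Emit:
{"op": "nudge_tcp", "data": {"rows": [{"d": [0.015,0.005,0]},{"d": [0.025,0.008,0]},{"d": [0.025,0.008,0]},{"d": [0.025,0.008,0]},{"d": [0.025,0.008,0]},{"d": [0.025,0.008,0]},{"d": [0.025,0.008,0]},{"d": [0.025,0.008,0]},{"d": [0.025,0.008,0]},{"d": [0.02,0.006,0]},{"d": [0.01,0.004,0]},{},{},{}], "aperture": 0.075}}

```text
time: 11.2
position: [0.5323, 0.2246, 0.1354]
tool_rot: [0.544, 0.839, -0.0, 0.0]
ft_force: [0.1, -0.1, -0.9]
grip_width: 0.0748
grip_force: 0.0
```

Run:
```python
from h import *
from rig import robot
o=robot.get_obs();print(o["position"],yaw(o),rel(o,[.533,.2258,.05]),o["q"].round(2))
pics=[]
for n in("top","scene"):
    c=robot.camera(n);np.savez(n+"2.npz",**c);i=c["img"];x,y=proj(c,[.56,-.031,.06])[0].astype(int)
    pics.append(cv2.resize(i[y-30:y+30,x-40:x+40],(400,300),interpolation=cv2.INTER_CUBIC))
    H=hsv(c);m=(H[...,0]>8)&(H[...,0]<24)&(H[...,1]>170)&(H[...,2]>90)
    print(n,x,y,[(a,ce.round(1),cast(c,ce,.064)[0].round(4)) for a,ce,_ in blobs(m,60) if np.hypot(*(ce-[x,y]))<45])
cv2.imwrite("pics/crop2.png",np.hstack(pics)[:,:,::-1])
```

```text
[0.53233122 0.22458841 0.13535345] 114.03404717603452 [0.00087566 0.00114223 0.08535254] [ 0.21  0.58  1.63 -0.    0.93 -0.21]
top 296 225 [(np.int32(446), array([296.8, 225.4]), array([ 0.5595, -0.0305,  0.064 ]))]
scene 336 214 []
```

View pics/crop2.png

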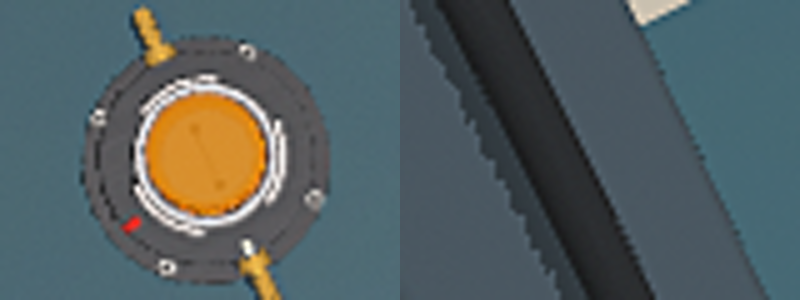

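Picture: the glass sits centred in the neck (centroid px 296.8,225.4), flush and concentric. Next is the ring, squeezed first in one direction and then across it, to centre it.

Emit:
{"op": "nudge_tcp", "data": {"rows": [{"d": [0.0009,0.0011,0.03]},{"d": [0,0,0.03]},{"d": [0,0,0.02]},{"d": [0,0,0.015]},{"d": [0,0,0.01]},{},{},{}]}}

```text
time: 11.97
position: [0.5335, 0.2265, 0.0311]
tool_rot: [0.544, 0.839, 0.0, 0.0]
ft_force: [0.4, 0.9, -1.2]
grip_width: 0.0753
grip_force: 0.0
```

Emit:
{"op": "nudge_tcp", "data": {"rows": [{},{},{},{},{},{},{}], "aperture": 0.055, "squeeze": 6}}

```text
time: 12.55
position: [0.5328, 0.2269, 0.031]
tool_rot: [0.544, 0.839, -0.0, 0.0]
ft_force: [-1.1, -1.6, 5.4]
grip_width: 0.0607
grip_force: 6.0
```

Emit:
{"op": "nudge_tcp", "data": {"rows": [{},{},{},{"twist": -0.12},{"twist": -0.12},{"twist": -0.12},{"twist": -0.12},{"twist": -0.12},{"twist": -0.12},{"twist": -0.12},{"twist": -0.12},{"twist": -0.12},{"twist": -0.12},{"twist": -0.12},{"twist": -0.12},{"twist": -0.12},{},{}], "aperture": 0.077}}

```text
time: 14.05
position: [0.5329, 0.227, 0.0302]
tool_rot: [-0.202, 0.979, 0.0, -0.0]
ft_force: [-0.6, 0.4, -0.0]
grip_width: 0.0766
grip_force: 0.0
```

Emit:
{"op": "nudge_tcp", "data": {"rows": [{},{},{},{},{},{},{}], "aperture": 0.055, "squeeze": 30}}

```text
time: 14.63
position: [0.5328, 0.2269, 0.0304]
tool_rot: [-0.203, 0.979, 0.0, 0.0]
ft_force: [0.3, -0.7, -0.9]
grip_width: 0.0606
grip_force: 30.0
```

Run:
```python
from h import *
from rig import robot
o=robot.get_obs();print(rel(o,[.5598,-.0304,.13]),yaw(o),o["q"].round(2))
```

```text
[ 0.07755641 -0.24680377 -0.09957787] -156.57179785645826 [ 0.21  0.74  1.68  0.    0.71 -1.77]
```

Emit:
{"op": "nudge_tcp", "data": {"rows": [{"d": [0,0,-0.01]},{"d": [0,0,-0.025]},{"d": [0,0,-0.03]},{"d": [0.003,-0.01,-0.025]},{"d": [0.0075,-0.024,-0.01]},{"d": [0.0078,-0.025,0]},{"d": [0.0078,-0.025,0]},{"d": [0.0078,-0.025,0]},{"d": [0.0078,-0.025,0]},{"d": [0.0078,-0.025,0]},{"d": [0.0078,-0.025,0]},{"d": [0.0078,-0.025,0]},{"d": [0.0078,-0.025,0]},{"d": [0.008,-0.023,0]},{"d": [0.004,-0.0148,0]},{},{},{},{}]}}

```text
time: 16.22
position: [0.5625, -0.055, 0.1305]
tool_rot: [-0.204, 0.979, 0.0, -0.0]
ft_force: [0.2, 0.4, -2.2]
grip_width: 0.0604
grip_force: 30.0
```

Run:
```python
from h import *
from rig import robot
o=robot.get_obs();print(o["position"],rel(o,[.5598,-.0304,.085]),yaw(o),o["q"].round(2))
```

```text
[ 0.56252038 -0.05504304  0.13052768] [-0.00735733  0.02364429  0.04554412] -156.4935909794194 [-0.3   0.57  1.67  0.    0.9  -2.28]
```

Emit:
{"op": "nudge_tcp", "data": {"rows": [{"d": [-0.0034,0.0116,0.01]},{"d": [-0.004,0.012,0.015]},{"d": [0,0,0.01]},{"d": [0,0,0.005]},{},{},{},{}]}}

```text
time: 16.88
position: [0.5612, -0.0322, 0.0911]
tool_rot: [-0.203, 0.979, -0.0, 0.001]
ft_force: [-0.0, 0.3, -2.2]
grip_width: 0.0602
grip_force: 30.0
```

Run:
```python
from h import *
from rig import robot
o=robot.get_obs();print(o["position"],rel(o,[.5598,-.0304,.080]),yaw(o))
```

```text
[ 0.56117304 -0.03221588  0.09108863] [0.00055145 0.00222374 0.01108563] -156.57783058676563
```

Emit:
{"op": "nudge_tcp", "data": {"rows": [{"d": [0.0006,0.0022,0.003]},{"d": [0,0,0.003]},{},{},{}]}}

```text
time: 17.3
position: [0.5591, -0.0299, 0.0844]
tool_rot: [-0.203, 0.979, -0.0, -0.0]
ft_force: [-0.4, -0.6, -2.3]
grip_width: 0.0599
grip_force: 30.0
```

Emit:
{"op": "nudge_tcp", "data": {"rows": [{"d": [0,0,0.002]},{"d": [0,0,0.002]},{},{}]}}

```text
time: 17.63
position: [0.5589, -0.0298, 0.0802]
tool_rot: [-0.203, 0.979, 0.0, -0.0]
ft_force: [-0.7, 0.6, -2.1]
grip_width: 0.0603
grip_force: 30.0
```

Emit:
{"op": "nudge_tcp", "data": {"rows": [{"d": [0,0,0.002]},{},{}]}}

```text
time: 17.88
position: [0.559, -0.0298, 0.0783]
tool_rot: [-0.203, 0.979, 0.0, -0.0]
ft_force: [0.6, 0.3, -1.7]
grip_width: 0.0604
grip_force: 30.0
```

Emit:
{"op": "nudge_tcp", "data": {"rows": [{"d": [-0.0003,-0.0005,0.001]},{"d": [0,0,0.001]},{"d": [0,0,0.001]},{},{}]}}

```text
time: 18.3
position: [0.5594, -0.0301, 0.0753]
tool_rot: [-0.203, 0.979, 0.0, -0.0]
ft_force: [0.7, 0.0, -1.5]
grip_width: 0.0607
grip_force: 30.0
```

Emit:
{"op": "nudge_tcp", "data": {"rows": [{"d": [0,0,0.001]},{"d": [0,0,0.001]},{"d": [0,0,0.001]},{},{}]}}

```text
time: 18.72
position: [0.5595, -0.0302, 0.0724]
tool_rot: [-0.203, 0.979, 0.0, -0.0]
ft_force: [-0.0, -0.7, -1.5]
grip_width: 0.0605
grip_force: 30.0
```

Emit:
{"op": "nudge_tcp", "data": {"rows": [{"d": [0,0,0.001]},{},{}]}}

```text
time: 18.97
position: [0.5595, -0.0302, 0.0714]
tool_rot: [-0.203, 0.979, 0.0, -0.0]
ft_force: [0.0, -0.4, -2.2]
grip_width: 0.0603
grip_force: 30.0
```

Emit:
{"op": "nudge_tcp", "data": {"rows": [{"d": [0,0,0.0007]},{},{},{}], "squeeze": 55}}

```text
time: 19.3
position: [0.5596, -0.0302, 0.071]
tool_rot: [-0.203, 0.979, -0.0, 0.0]
ft_force: [-0.6, 0.1, 1.9]
grip_width: 0.0602
grip_force: 55.0
```

Emit:
{"op": "nudge_tcp", "data": {"rows": [{"d": [0,0,0.0001],"twist": 0.06},{"d": [0,0,0.0001],"twist": 0.06},{"d": [0,0,0.0001],"twist": 0.06},{"d": [0,0,0.0001],"twist": 0.06},{"d": [0,0,0.0001],"twist": 0.06},{"d": [0,0,0.0001],"twist": 0.06},{},{}]}}

```text
time: 19.97
position: [0.56, -0.0303, 0.0705]
tool_rot: [-0.025, 1.0, -0.0, 0.001]
ft_force: [0.5, -0.3, 2.3]
grip_width: 0.06
grip_force: 55.0
```

Run:
```python
from h import *
from rig import robot
o=robot.get_obs();print(o["position"],yaw(o),o["moment"],o["q"].round(2))
```

```text
[ 0.56002739 -0.03033309  0.07054454] -177.1057520148571 [ 0.06727349 -0.12956865 -0.04279376] [-0.25  0.66  1.72  0.    0.76 -1.87]
```

Emit:
{"op": "nudge_tcp", "data": {"rows": [{"d": [0,0,0.00013],"twist": 0.07},{"d": [0,0,0.00013],"twist": 0.07},{"d": [0,0,0.00013],"twist": 0.07},{"d": [0,0,0.00013],"twist": 0.07},{"d": [0,0,0.00013],"twist": 0.07},{"d": [0,0,0.00013],"twist": 0.07},{"d": [0,0,0.00013],"twist": 0.07},{"d": [0,0,0.0001],"twist": 0.07},{"d": [0,0,0.0001],"twist": 0.07},{"d": [0,0,0.0001],"twist": 0.07},{},{}]}}

```text
time: 20.97
position: [0.5599, -0.0306, 0.0693]
tool_rot: [0.319, 0.948, -0.0, 0.001]
ft_force: [0.0, -1.3, 4.5]
grip_width: 0.0601
grip_force: 55.0
```

Emit:
{"op": "nudge_tcp", "data": {"rows": [{"twist": 0.05},{"twist": 0.05},{"twist": 0.05},{"twist": 0.03},{},{}]}}

```text
time: 21.47
position: [0.56, -0.0306, 0.0692]
tool_rot: [0.403, 0.915, -0.0, 0.001]
ft_force: [0.6, -2.7, 3.5]
grip_width: 0.0602
grip_force: 55.0
```

Run:
```python
from h import *
from rig import robot
o=robot.get_obs();print(o["position"],yaw(o),o["moment"],o["q"].round(2))
```

```text
[ 0.56002754 -0.03056519  0.06920508] 132.51725191262534 [-0.33648087 -0.11678581 -0.03739536] [-0.25  0.66  1.72 -0.    0.76 -1.  ]
```

Emit:
{"op": "nudge_tcp", "data": {"rows": [{"twist": 0.03},{"twist": 0.03},{},{}]}}

```text
time: 21.8
position: [0.5593, -0.0307, 0.0692]
tool_rot: [0.429, 0.903, -0.001, 0.0]
ft_force: [-2.6, -4.2, 6.0]
grip_width: 0.0598
grip_force: 55.0
```

Run:
```python
from rig import robot
print(robot.get_obs()["moment"])
```

```text
[-0.57003816  0.19153536  0.32861878]
```

Emit:
{"op": "nudge_tcp", "data": {"rows": [{},{},{},{},{},{"d": [0,0,-0.01]},{"d": [0,0,-0.02]},{"d": [0,0,-0.03]},{"d": [0,0,-0.03]},{}], "aperture": 0.08}}

```text
time: 22.63
position: [0.5634, -0.0309, 0.165]
tool_rot: [0.431, 0.902, 0.001, 0.006]
ft_force: [-0.1, -0.3, 0.2]
grip_width: 0.0799
grip_force: 0.0
```

Emit:
{"op": "nudge_tcp", "data": {"rows": [{"d": [0.02,-0.01,-0.01]},{"d": [0.03,-0.02,-0.01]},{"d": [0.03,-0.02,0]},{"d": [0.03,-0.02,0]},{"d": [0.03,-0.02,0]},{"d": [0.03,-0.02,0]},{"d": [0.03,-0.02,0]},{"d": [0.01,0,0]},{},{}]}}

```text
time: 23.47
position: [0.3276, 0.0513, 0.1795]
tool_rot: [0.43, 0.903, 0.0, 0.001]
ft_force: [-0.1, 0.1, 0.3]
grip_width: 0.0798
grip_force: 0.0
```

Run:
```python
from h import *
from rig import robot
o=robot.get_obs();print(o["position"])
pics=[]
for n in("top","scene"):
    c=robot.camera(n);i=c["img"];np.savez(n+"3.npz",**c);x,y=proj(c,[.56,-.031,.06])[0].astype(int)
    pics.append(cv2.resize(i[y-30:y+30,x-40:x+40],(400,300),interpolation=cv2.INTER_CUBIC))
cv2.imwrite("pics/crop3.png",np.hstack(pics)[:,:,::-1])
```

```text
[0.32763692 0.0512914  0.17945925]
```

View pics/crop3.png

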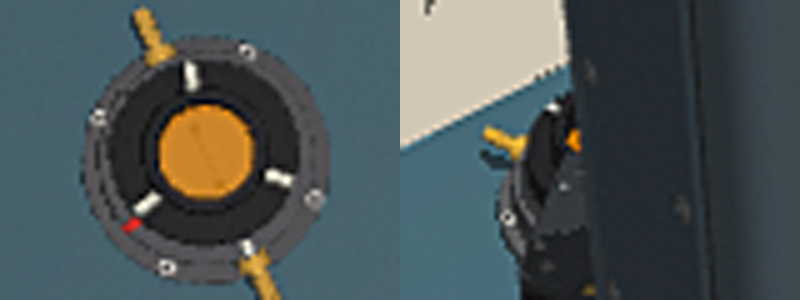

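The ring's mark at crop (147,203) lines up with the red lock mark at (132,226). The ring is centred and level over the glass, and the arm is clear of it.

```bash
python3 -c "
from rig import robot
print(robot.hand_in())"
```

```text
the job is handed in; nothing more can be done
None
```

The glass is on its gasket and the retaining ring is screwed down to the red lock mark, with the arm clear; I handed the job in at about 23.6 s, but it returned no verdict.

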